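# Peel the top tray off a clinging nest and hold it over the light panel

### The arm

A 7-joint arm with a two-finger parallel gripper is mounted at the origin on a cart in front of the work surface, level with it; the furniture and walls round the work are solid. World frame = base frame: x ahead of the robot, y to its left, z up, the work surface at z = 0. Lengths are in m, angles in rad, forces in N, time in s.
With the tool pointing down it reaches from about 0.4 to 0.9 m from the base axis. Payload 5.6 kg.
Tool frame: the origin (TCP) lies at the very end of the fingers, on their centre line; the grasp point (between the pads) lies 19 mm behind it; z points along the fingers, y is the line along which they close (so a half turn about z gives the same grasp; the last joint's range is limited). The gripper opens to 92 mm and grips with 3 to 60 N. Pads are 20 mm wide; open, the fingers measure 128 mm over their backs; the gripper's body (75 mm by 189 mm) begins 69 mm behind the grasp point.
Start: joints at [-1.241, 0.468, -0.012, 1.603, 0.006, 1.071, -0.056], TCP at [0.237, 0.605, 0.215] pointing down, gripper open.
Joint ranges: [-2.53, 2.53], [-0.31, 2.02], [-1.57, 1.55], [0.28, 2.44], [-1.29, 4.43], [0.15, 1.84], [-2.92, 2.92]. Speed limits (rad/s): [2.57, 2.57, 3.14, 3.14, 3.14, 3.14, 3.14].

### API

Orientations are given as a unit quaternion [x, y, z, w].
In Python, from rig import manip gives the robot as it stands. The module is installed in compiled form; this text tells all that it offers.
- The arm moves only by the tool servo_tool, never from a script. Its argument "targets" is text: rows parted by semicolons, each of 7 numbers parted by spaces: the finger opening in m, from 0 to 0.0919, then the shift along the tool's x, y, z in m, then the turn, a rotation vector about the tool's x, y, z in rad. A call has 1 to 8 rows; each row is the pose to reach, as a shift and turn from the pose commanded when the call began, along the tool's axes at that moment; what a row does not reach only later rows make up. A row lasts 1/12 s, in which the tool goes at most 41.7 mm and 7.16 degrees, less where a joint would pass 70% of its speed; a pose out of reach is approached as far as the arm can. A call with a gripper value outside its range is refused whole. The fingers move at their own pace and stop on an object; "squeeze" is the grip in N (left out, the last holds). Time passes only in rows, so rows that repeat a pose let the fingers close. It gives the time, the measured TCP pose, the force, the opening and the grip force at its end, in the units of the state.
- manip.state(): the state, without advancing time (a new reading comes with each control period).
- manip.grab_frame(name): name is "scene" or "top" or "wrist"; returns the picture (420x560x3 uint8, blue, green, red); there is no depth.
- manip.camera_model(name): a dict with "fx", "fy", "cx", "cy" (pixels), "pose" (4x4, takes a point from camera to world coordinates). Camera axes: x right, y down, z forward; pixel columns grow to the right and rows downward; lengths in m; the calibration is good to about 2 mm. A picture is of the moment at which its call begins: read the wrist's pose just before it. camera_model takes no time and is no camera call; for the wrist camera it gives the pose at the moment of the call.
- manip.hand_in(): hands the job in; it is judged then, once.
Trained networks look in the newest picture that a camera, given by its name, has taken for a name from the list of things; names that differ only in an ending like _2 or _b are one class to them, and where a whole thing is asked for, a point or a joint stands for the part that bears it (a point fixed in the world has none). Each returns a list of dicts, best first, with "p" (0 to 1); they miss things now and then, are a little off and sometimes report something else, mostly with a low value. They report only what shows in the picture. A call takes as long as a camera call.
- manip.look_for(thing, camera): "at" ([column, row] in pixels, amid what is visible of it).
- manip.masks_of(thing, camera): "region" (420x560 bool, what is visible of it) and "at" ([column, row] in pixels, amid what is visible of it).
The state is a dict: "time_s": time; "joints": joint angles; "dq": joint speeds; "joint_torque": joint torques, N m; "tcp_pos": TCP position; "tcp_rot": TCP orientation; "contact_force": force on the tool from outside, world axes, zero at the start; "wrist_torque": the same for the moment, N m; "width": opening from 0.0 (shut) to 1.0 (fully open); "grip_force": force on a finger pad.
Only numpy, scipy, OpenCV 4.12 (cv2) and the standard library are available. Lean on these libraries where they do the work, as an engineer would, in place of code of your own. Each camera call takes 0.05 s, during which the arm holds its last target. There are 200 camera calls.

### The job

Take the blue tray by its upright corner tab and peel it off the nested stack of trays, lifting that corner first while the far corner still rests on the stack, so that the white trays and their grey holder stay standing where they are and nothing else on the bench is disturbed. Then present the blue tray: hold it about level, right way up, over the middle of the light panel and some 12 cm above it, touching neither panel nor anything else, and finish still holding it there.

Things in the scene. Friction and masses are not known exactly. Their poses are not given: they have to be found in the camera images.
- tray: loose blue formed tray, about 70 g, the top of the stack: flange 140 (x) x 110 (y) x 4 mm round a six-pocket hollow 22 mm deep. Origin: centre of the flange's underside; z points up out of the open side. The pull tab stands at its (-x, +y) corner. At the start it sits in the stack, axes along the stack's, origin 52 mm above the stack's.
- tab (a point): grip point in the blue tray's pull tab, at (-75.7, 60.7, 29) mm in the tray frame, axes as the tray's. The tab is a solid upright plate 10 mm thick, 30 mm long, its top 11 mm above this point, its foot 29 mm below at the flange's underside. Its length runs along (-1, 1, 0) in the tray frame; pinch it from above across (1, 1, 0).
- far_corner (a point): flange corner diagonally opposite the tab, at (70, -55, 0) mm in the tray frame. The tray clings: four spring catches each hold its edge down with about 2.5 N until the edge there has risen some 5 mm. A level straight lift pulls on all four at once and can raise the whole stack; turning the tray up about this corner by about 0.3 rad frees them one by one, then it lifts away.
- stack: what must stay: weighted grey holder (foot 170 x 144 x 12 mm) with two white trays of the same shape, one loose thing of 0.9 kg. Origin: centre of its underside; z up. The upper white tray has a like white tab, 9 mm lower, at the (+x, -y) corner: not to be pulled. Grey catch posts, 16 mm in x, 10 mm in y, at x = +-30, y = +-64 mm, reach 70 mm above the bench.
- light_panel: inspection light panel, a flat black frame with a white face, 200 (x) x 160 (y) x 14 mm high, fixed to the bench. Origin: centre of its underside; its middle is above the origin.
- beaker: glass beaker, 74 mm wide, 93 mm high, at the back; leave alone. Origin: centre of its underside.
- petri_a: petri dish, 58 mm wide, 15 mm high, at the left; leave alone. Origin: centre of its underside.
- petri_b: petri dish, 58 mm wide, 15 mm high, at the left; leave alone. Origin: centre of its underside.
- timer: white digital timer, 64 x 70 x 20 mm, at the back right; leave alone. Origin: centre of its underside.
- marker_red: marker pen, 145 mm long, 15 mm thick, red, at the back; leave alone. Origin: centre of its underside.

How it is judged:
On the way, in this order (a step that is already met when the one before it is completed fails the run):
1. the tab corner is lifted (tray tilted over 0.1 rad) while the far corner still lies within 8 mm of its seat (angle between the z axis of tray and the z axis of stack, either way round above 0.1 rad and z of far_corner in the frame of stack below 0.06 m), for 0.1 s.
2. the blue tray is off the stack and well above it (contact force between tray and stack below 0.05 N and height (world z) of each of far_corner, tray above 0.085 m), for 0.1 s.
At the end, for the whole second after the job is handed in: Blue tray still and in the fingers, centre within 50 mm of the panel's middle sideways, 80 to 220 mm above the bench, level within 0.4 rad, touching neither panel nor stack; the stack upright on the bench and every bystander, all within 30 mm of their places (horizontal distance between tray and light_panel below 0.05 m and height (world z) of tray between 0.08 and 0.22 m and angle between tray's own z axis and vertical below 0.4 rad and contact force between tray and the fingers above 1 N and contact force between tray and stack below 0.05 N and contact force between tray and light_panel below 0.05 N and linear speed of tray below 0.03 m/s and angular speed of tray below 0.3 rad/s and distance of each of stack, beaker, petri_a, petri_b, timer, marker_red from where it was at the start of the episode below 0.03 m and angle between stack's own z axis and vertical below 0.05 rad and height (world z) of stack below 0.01 m); the arm keeps its last pose, push and grip.
It fails at once if the stack beneath is lifted, tipped or dragged (over 30 mm, or leaning over 0.2 rad) (distance of stack from where it was at the start of the episode above 0.03 m or angle between stack's own z axis and vertical above 0.2 rad).
It fails at once if a bystander is disturbed (moved over 30 mm) (distance of any of beaker, petri_a, petri_b, timer, marker_red from where it was at the start of the episode above 0.03 m).
It also fails if it takes over 51 s, if anything falls off the work surface, if the arm or the gripper's body presses on something with over 40 N, if the wrist force passes 120 N, or if a joint passes its speed limit or range.

## Working session

There is one attempt and no reset: what is moved stays moved. The work goes in short steps, Python scripts to look and compute and a tool call to move; the robot and the scene stay as the last step left them, time stands still between calls to the robot, and variables do not carry over. Pictures are saved under pics/ and viewed, at most 10 in all, crops included, and the job is handed in when it is done.

Besides the shell and the picture viewer there is one more tool, called after "Emit:" in YAML: its name, and indented under it one key for each argument. servo_tool: Moves the arm, as the interface text tells. Its arguments: {"type":"object","properties":{"targets":{"type":"string"},"squeeze":{"type":"number"}},"required":["targets"]}

```bash
mkdir -p pics; cat > h.py <<'E'
import numpy as np, cv2
from rig import manip
from scipy.spatial.transform import Rotation as R
def proj(cam,P):
    P=np.atleast_2d(P); T=np.linalg.inv(cam["pose"]); q=P@T[:3,:3].T+T[:3,3]
    return np.c_[cam["fx"]*q[:,0]/q[:,2]+cam["cx"],cam["fy"]*q[:,1]/q[:,2]+cam["cy"]]
def ray(cam,uv):
    d=np.array([(uv[0]-cam["cx"])/cam["fx"],(uv[1]-cam["cy"])/cam["fy"],1.]); T=np.array(cam["pose"])
    d=T[:3,:3]@d; return T[:3,3],d/np.linalg.norm(d)
def onz(cam,uv,z):
    o,d=ray(cam,uv); return o+d*(z-o[2])/d[2]
def tri(rs):
    A=np.zeros((3,3));b=np.zeros(3)
    for o,d in rs:
        M=np.eye(3)-np.outer(d,d);A+=M;b+=M@o
    x=np.linalg.solve(A,b); return x,[np.linalg.norm((np.eye(3)-np.outer(d,d))@(x-o)) for o,d in rs]
E
python3 - <<'E'
from h import *
np.set_printoptions(precision=4,suppress=True)
s=manip.state();print(s)
for c in("scene","top"):
    im=manip.grab_frame(c);cv2.imwrite(f"pics/{c}0.png",im);m=manip.camera_model(c);print(c,m)
    for t in("tray","tab","stack","light_panel"):
        print(t,[(np.round(r["at"],1),round(r["p"],2)) for r in manip.look_for(t,c)[:2]])
E
```

```text
{'time_s': 0.0, 'joints': array([-1.241 ,  0.4684, -0.0116,  1.6036,  0.006 ,  1.0714, -0.0563]), 'dq': array([0.0002, 0.0005, 0.0006, 0.0002, 0.0007, 0.0002, 0.0012]), 'joint_torque': array([ -0.0007, -52.0558,  -0.0126, -24.3749,  -0.0566,   0.0174,
         0.0002]), 'tcp_pos': array([0.2366, 0.6048, 0.2136]), 'tcp_rot': array([ 0.1853,  0.9827, -0.0009, -0.0001]), 'contact_force': array([ 0.2117, -0.0856, -0.6143]), 'wrist_torque': array([-0.0044, -0.0067, -0.0101]), 'grip_force': 0.0, 'width': 1.00421627428706}
scene {'fx': 382.0957078651481, 'fy': 382.0957078651481, 'cx': 280.7901222104608, 'cy': 211.7199157452246, 'pose': array([[-0.3894, -0.5575,  0.7332, -0.0585],
       [-0.9208,  0.2173, -0.3239,  0.4381],
       [ 0.0213, -0.8013, -0.5979,  0.6443],
       [ 0.    ,  0.    ,  0.    ,  1.    ]])}
tray [(array([289.7, 249.6]), 0.58)]
tab [(array([292.2, 249.2]), 0.68)]
stack [(array([282.4, 268.9]), 0.79)]
light_panel [(array([373.9, 231. ]), 0.9)]
top {'fx': 438.43671091464694, 'fy': 438.43671091464694, 'cx': 282.18620596774383, 'cy': 209.06651779160148, 'pose': array([[-0.011 , -0.9875,  0.1573,  0.4076],
       [-0.9998,  0.0136,  0.0152,  0.1135],
       [-0.0172, -0.1571, -0.9874,  1.1999],
       [ 0.    ,  0.    ,  0.    ,  1.    ]])}
tray [(array([272. , 231.7]), 0.79), (array([271.1, 153.1]), 0.23)]
tab [(array([276.7, 231.4]), 0.9)]
stack [(array([260.7, 245.9]), 0.78), (array([275.3, 231.1]), 0.43)]
light_panel [(array([369.4, 220.3]), 0.7), (array([273. , 232.4]), 0.52)]
```

```bash
python3 - <<'E'
import cv2
a=cv2.imread("pics/top0.png");b=cv2.imread("pics/scene0.png")
cv2.imwrite("pics/t1.png",cv2.resize(a[150:330,200:440],(800,600),interpolation=cv2.INTER_CUBIC))
cv2.imwrite("pics/s1.png",cv2.resize(b[150:360,180:460],(800,600),interpolation=cv2.INTER_CUBIC))
E
```

```text
(no output)
```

View pics/t1.png

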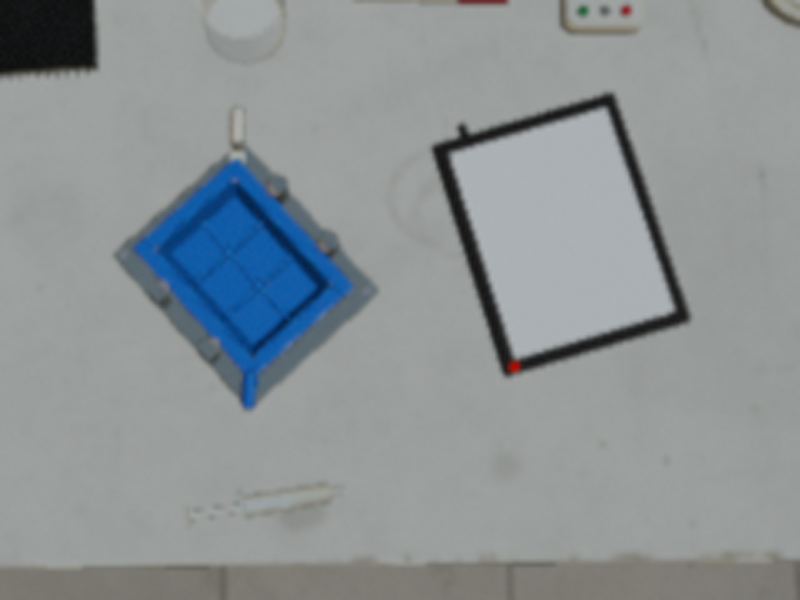

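View pics/s1.png

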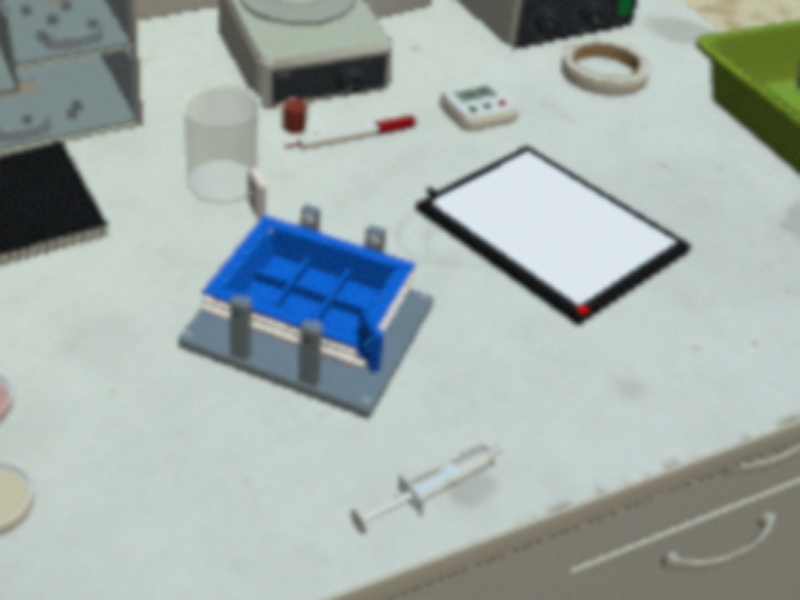

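View pics/top0.png

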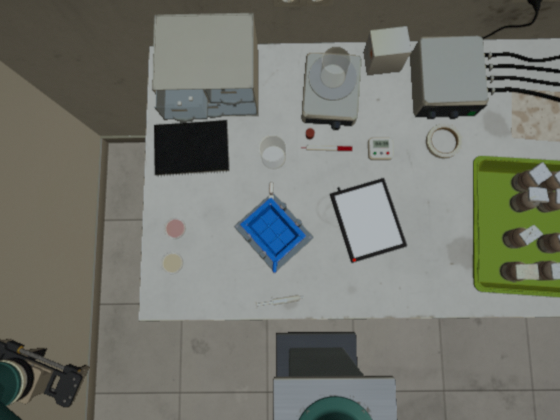

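The top crop shows the blue tray's corners at about (235,160), (137,245) and (352,287). Its tab, at about (249,390), points toward the robot, and the panel's corners are at (435,148), (612,96), (688,318) and (510,374). The scene crop shows the tray's corners at (268,217), (203,296) and (414,264). Next I fit the poses from both views.

```bash
cat > fit.py <<'E'
from h import *
from scipy.optimize import least_squares
np.set_printoptions(precision=4,suppress=True)
C={c:manip.camera_model(c) for c in("scene","top")}
t=lambda p:np.array(p)/3.3333+[200,150]-.35
s=lambda p:np.array(p)/2.8571+[180,150]-.32
obs=[("top",t((235,160)),(70,-55,4)),("top",t((137,245)),(70,55,4)),("top",t((352,287)),(-70,-55,4)),
("top",t((248,408)),(-86.3,71.3,38)),
("scene",s((268,217)),(70,-55,4)),("scene",s((203,296)),(70,55,4)),("scene",s((414,264)),(-70,-55,4))]
def f(q,z=None):
    r=[]
    for c,uv,p in obs:
        P=R.from_euler('z',q[3]).apply(np.array(p)/1000)+q[:3]; r+=list(proj(C[c],P)[0]-uv)
    return np.array(r)
o=least_squares(f,[.4,.1,.05,.8],loss='soft_l1');print("tray",o.x,"\n",o.fun.reshape(-1,2))
Rt=R.from_euler('z',o.x[3]);tab=Rt.apply([-.0757,.0607,.029])+o.x[:3];print("tab",tab,"pinch",Rt.apply([1,1,0])/2**.5,"far",Rt.apply([.07,-.055,0])+o.x[:3])
pc=np.array([onz(C["top"],t(p),.014) for p in((435,148),(612,96),(688,318),(510,374))]);print("panel",pc.mean(0),np.linalg.norm(pc-np.roll(pc,1,0),axis=1))
ps=[s(p) for p in ((418,207),(528,147),(688,246),(578,322))]
for k,p in enumerate([(435,148),(612,96),(688,318),(510,374)]):print(tri([ray(C["top"],t(p)),ray(C["scene"],ps[k])]))
T=manip.state();print(R.from_quat(T["tcp_rot"]).as_matrix())
E
python3 fit.py
```

```text
tray [0.5357 0.1551 0.0463 0.7151] 
 [[ 1.3004 -0.9626]
 [-0.4804  0.7798]
 [ 1.4085 -0.0023]
 [ 0.2411  0.456 ]
 [-1.6201  0.0306]
 [-1.0305 -0.6449]
 [ 0.2613  0.8998]]
tab [0.4387 0.1513 0.0753] pinch [0.0702 0.9975 0.    ] far [0.6246 0.1595 0.0463]
panel [ 0.5649 -0.1011  0.014 ] [0.1938 0.1532 0.1916 0.1512]
(array([ 0.6374, -0.0025,  0.0057]), [np.float64(0.001320838533644484), np.float64(0.0013208385336444088)])
(array([ 0.678, -0.15 ,  0.011]), [np.float64(0.0016453505664256799), np.float64(0.0016453505664257044)])
(array([ 0.4936, -0.2028,  0.0086]), [np.float64(0.001146306876520234), np.float64(0.0011463068765202604)])
(array([ 0.4514, -0.0567,  0.0035]), [np.float64(0.00046709502004159534), np.float64(0.0004670950200416676)])
[[-0.9313  0.3643 -0.    ]
 [ 0.3643  0.9313 -0.0001]
 [-0.     -0.0001 -1.    ]]
```

Emit:
servo_tool:
  targets: "0.0919 -0.022 -0.022 0 0 0 -0.02; 0.0919 -0.044 -0.044 0 0 0 -0.04; 0.0919 -0.066 -0.066 0 0 0 -0.06; 0.0919 -0.088 -0.088 0 0 0 -0.08; 0.0919 -0.11 -0.11 0 0 0 -0.1; 0.0919 -0.132 -0.132 0 0 0 -0.12; 0.08 -0.155 -0.155 0 0 0 -0.14; 0.06 -0.177 -0.174 0 0 0 -0.15"

```text
time_s: 1.17
tcp_pos: [0.3387, 0.3769, 0.2148]
tcp_rot: [0.111, 0.994, 0.0, 0.0]
contact_force: [-0.0, -0.6, -0.6]
width: 0.881
grip_force: 0.0
```

Emit:
servo_tool:
  targets: "0.05 -0.024 -0.033 0 0 0 -0.02; 0.04 -0.049 -0.065 0 0 0 -0.04; 0.04 -0.074 -0.098 0 0 0 -0.06; 0.04 -0.098 -0.13 0 0 0 -0.08; 0.04 -0.123 -0.163 0 0 0 -0.11; 0.04 -0.148 -0.196 0.01 0 0 -0.15; 0.04 -0.148 -0.196 0.01 0 0 -0.15; 0.04 -0.148 -0.196 0.01 0 0 -0.15"

```text
time_s: 1.83
tcp_pos: [0.4399, 0.1526, 0.2045]
tcp_rot: [0.039, 0.999, -0.0, -0.0]
contact_force: [-1.3, 0.8, -0.6]
width: 0.435
grip_force: 0.0
```

```bash
python3 - <<'E'
from h import *
np.set_printoptions(precision=4,suppress=True)
s=manip.state();print(s["tcp_pos"],s["tcp_rot"],s["dq"],s["width"])
m=manip.camera_model("wrist");im=manip.grab_frame("wrist");np.save("w0.npy",m["pose"]);print(m)
for t in("tray","tab","stack"):print(t,[(np.round(r["at"],1),round(r["p"],2)) for r in manip.look_for(t,"wrist")[:2]])
P=R.from_euler('z',.7151).apply(np.array([(-65,50,38),(-86.3,71.3,38),(-75.7,60.7,40),(70,-55,4)])/1000)+[.5357,.1551,.0463]
print(proj(m,P))
cv2.imwrite("pics/w0.png",cv2.resize(im,(800,600)))
E
```

```text
[0.4399 0.1526 0.2045] [ 0.0393  0.9992 -0.0002 -0.0001] [-0.0452 -0.0022 -0.0572 -0.0122 -0.0115  0.005  -0.0215] 0.43542296053056484
{'fx': 302.45261681672775, 'fy': 302.45261681672775, 'cx': 282.29946427479854, 'cy': 211.58216165025246, 'pose': array([[ 0.0781,  0.9689,  0.2349,  0.3751],
       [ 0.9969, -0.0761, -0.0178,  0.1572],
       [ 0.0007,  0.2355, -0.9719,  0.3748],
       [ 0.    ,  0.    ,  0.    ,  1.    ]])}
tray [(array([281.4, 263. ]), 0.64)]
tab [(array([284.1, 263.8]), 0.89)]
stack [(array([296.5, 219.8]), 0.72)]
[[281.3081 220.0733]
 [281.04   190.1455]
 [281.169  205.6581]
 [299.7226 345.2082]]
```

View pics/w0.png

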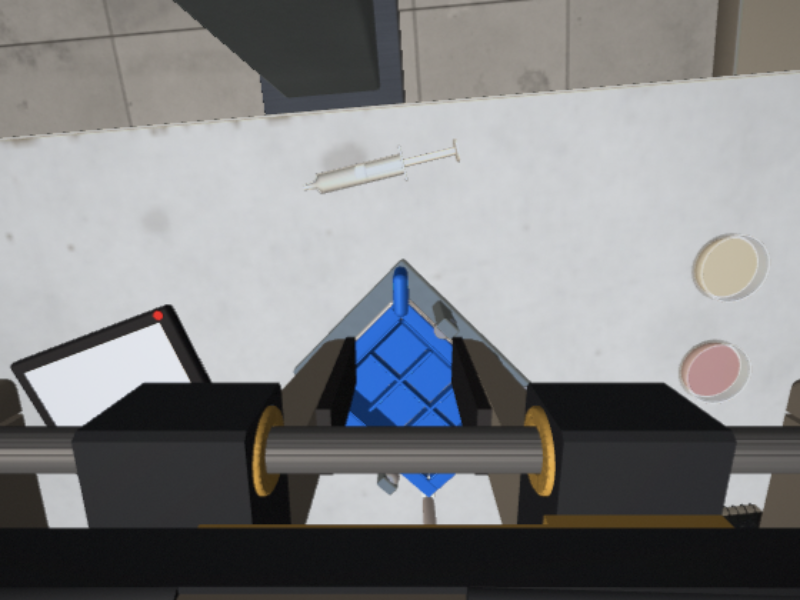

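The wrist picture shows the tab's top edge at about (401,267)-(401,312), and the far corner at about (430,497). Both lie within 3 px of the prediction. I refit with these points added.

```bash
cat >> fit.py <<'E'
C["w"]=manip.camera_model("wrist");C["w"]["pose"]=np.load("w0.npy")
w=lambda p:np.array(p)/1.42857-.15
obs+=[("w",w((401,266)),(-86.3,71.3,38)),("w",w((430,497)),(70,-55,4)),("w",w((462,424)),(-0,0,0))][:2]
for zf in (None,.052):
    o=least_squares(lambda q:f(q if zf is None else [q[0],q[1],zf,q[3]]),[.53,.15,.05,.7],loss='soft_l1');q=o.x
    if zf:q[2]=zf
    print("tray",q,"\n",f(q).reshape(-1,2))
    Rt=R.from_euler('z',q[3]);print("tab",Rt.apply([-.0757,.0607,.029])+q[:3],"pinch",Rt.apply([1,1,0])/2**.5,"far",Rt.apply([.07,-.055,0])+q[:3])
E
python3 fit.py | tail -24
```

```text
[ 0.0702  0.9975  0.0006]
 [-0.0002  0.0006 -1.    ]]
tray [0.5334 0.1557 0.0502 0.7219] 
 [[ 0.7922 -0.3479]
 [-0.9211  1.7085]
 [ 1.2903  0.5232]
 [ 0.2566  1.3694]
 [-1.7042 -0.5259]
 [-0.9484 -1.0096]
 [ 0.5806  0.1609]
 [ 0.1299  2.4025]
 [-0.0726 -2.1448]]
tab [0.4364 0.1512 0.0792] pinch [0.0634 0.998  0.    ] far [0.6222 0.1607 0.0502]
tray [0.5326 0.1558 0.052  0.7217] 
 [[ 0.7523 -0.1878]
 [-1.018   1.9067]
 [ 1.2975  0.7575]
 [ 0.2004  1.6683]
 [-1.5982 -0.8985]
 [-0.8843 -1.3696]
 [ 0.7838 -0.1917]
 [ 0.1479  1.9026]
 [ 0.0043 -1.7263]]
tab [0.4357 0.1513 0.081 ] pinch [0.0637 0.998  0.    ] far [0.6215 0.1607 0.052 ]
```

Emit:
servo_tool:
  targets: "0.04 0.004 -0.001 0.03 0 0 0; 0.04 0.004 -0.001 0.06 0 0 0; 0.04 0.004 -0.001 0.085 0 0 0; 0.04 0.004 -0.001 0.105 0 0 0; 0.04 0.004 -0.001 0.12 0 0 0; 0.04 0.004 -0.001 0.132 0 0 0; 0.04 0.004 -0.001 0.141 0 0 0; 0.04 0.004 -0.001 0.141 0 0 0"

```text
time_s: 2.7
tcp_pos: [0.4339, 0.1551, 0.0622]
tcp_rot: [0.035, 0.999, -0.0, -0.001]
contact_force: [-0.1, -0.0, 0.2]
width: 0.439
grip_force: 0.0
```

```bash
python3 - <<'E'
from h import *
np.set_printoptions(precision=4,suppress=True)
s=manip.state();print(s["tcp_pos"],s["tcp_rot"],s["contact_force"],s["width"])
a=manip.grab_frame("wrist");b=manip.grab_frame("scene")
a=cv2.resize(a[120:330,180:380],(400,420),interpolation=cv2.INTER_CUBIC);b=cv2.resize(b[180:320,220:353],(400,420),interpolation=cv2.INTER_CUBIC)
cv2.imwrite("pics/g0.png",np.hstack([a,b]))
E
```

```text
[0.4339 0.1551 0.0622] [ 0.0353  0.9994 -0.0005 -0.0013] [-0.1377 -0.0379  0.2319] 0.43916092867620965
```

View pics/g0.png

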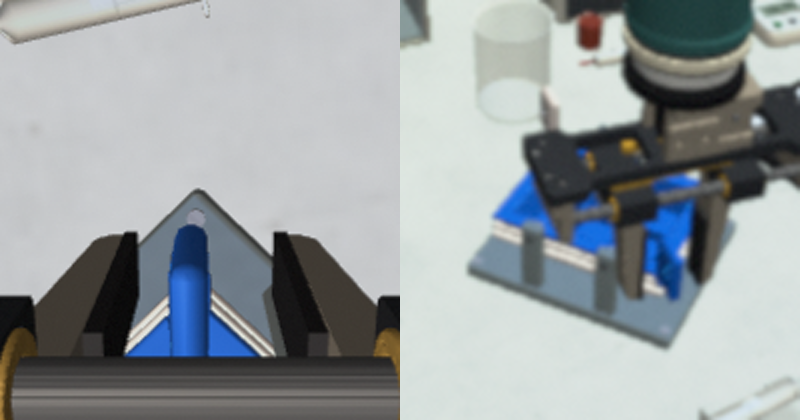

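The tab stands between the fingers but off-centre: the gap is 32 px on the left and 63 px on the right, so the tool must shift about -4 mm in y. I centre it, then close.

Emit:
servo_tool:
  targets: "0.04 -0.001 -0.004 0 0 0 0; 0.04 -0.001 -0.004 0 0 0 0; 0.025 -0.001 -0.004 0 0 0 0; 0.015 -0.001 -0.004 0 0 0 0; 0 -0.001 -0.004 0 0 0 0; 0 -0.001 -0.004 0 0 0 0; 0 -0.001 -0.004 0 0 0 0; 0 -0.001 -0.004 0 0 0 0"
  squeeze: 35

```text
time_s: 3.47
tcp_pos: [0.436, 0.1503, 0.0637]
tcp_rot: [0.036, 0.999, 0.0, 0.0]
contact_force: [-0.8, 0.0, 2.3]
width: 0.107
grip_force: 35.0
```

Emit:
servo_tool:
  targets: "0 0 0 -0.0046 0 0.025 0; 0 -0.001 0 -0.0093 0 0.05 0; 0 -0.001 0 -0.014 0 0.075 0; 0 -0.002 0 -0.0185 0 0.1 0; 0 -0.003 0 -0.023 0 0.125 0; 0 -0.004 0 -0.028 0 0.15 0; 0 -0.005 0 -0.032 0 0.175 0; 0 -0.006 0 -0.037 0 0.2 0"

```text
time_s: 4.13
tcp_pos: [0.4408, 0.1506, 0.1007]
tcp_rot: [0.036, 0.994, 0.004, -0.101]
contact_force: [-0.6, 2.6, -0.2]
width: 0.11
grip_force: 35.0
```

```bash
python3 - <<'E'
from h import *
np.set_printoptions(precision=4,suppress=True)
s=manip.state();print(s["tcp_pos"],R.from_quat(s["tcp_rot"]).as_matrix(),s["contact_force"],s["wrist_torque"],s["width"])
b=manip.grab_frame("scene")
cv2.imwrite("pics/p1.png",cv2.resize(b[150:300,200:400],(800,600),interpolation=cv2.INTER_CUBIC))
E
```

```text
[0.4408 0.1506 0.1007] [[-0.9769  0.0714 -0.2013]
 [ 0.0698  0.9974  0.015 ]
 [ 0.2018  0.0006 -0.9794]] [-0.6163  2.5917 -0.2141] [0.4722 0.1296 0.0511] 0.10997196071722924
```

View pics/p1.png

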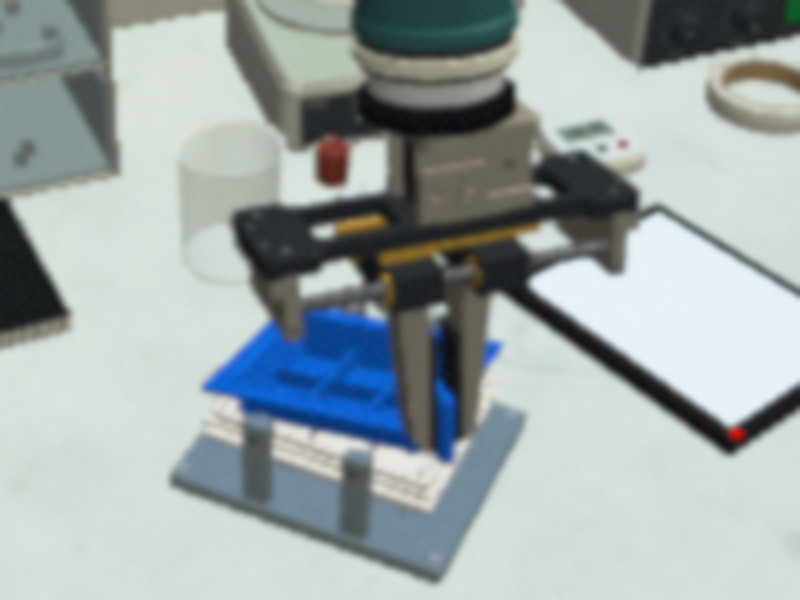

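The picture shows the blue tray's tab corner up at about (440,440) and its far side still on the white trays. The stack hasn't moved. I continue the peel.

Emit:
servo_tool:
  targets: "0 -0.001 0 -0.0046 0 0.025 0; 0 -0.001 0 -0.009 0 0.05 0; 0 -0.002 0 -0.014 0 0.075 0; 0 -0.002 0 -0.0185 0 0.1 0; 0 -0.003 0 -0.023 0 0.125 0; 0 -0.004 0 -0.028 0 0.15 0; 0 -0.004 0 -0.028 0 0.15 0"

```text
time_s: 4.77
tcp_pos: [0.4515, 0.1499, 0.1273]
tcp_rot: [0.035, 0.984, 0.007, -0.174]
contact_force: [-2.5, 2.6, 1.4]
width: 0.108
grip_force: 35.0
```

Emit:
servo_tool:
  targets: "0 0.002 0 -0.006 0 0 0; 0 0.005 0 -0.014 0 0 0; 0 0.009 0 -0.024 0 0 0; 0 0.014 0 -0.038 0 0 0; 0 0.019 0 -0.052 0 0 0; 0 0.024 0 -0.066 0 0 0; 0 0.029 0 -0.08 0 0 0; 0 0.034 0 -0.094 0 0 0"

```text
time_s: 5.43
tcp_pos: [0.4518, 0.1485, 0.229]
tcp_rot: [0.036, 0.984, 0.006, -0.173]
contact_force: [0.5, 0.9, -0.6]
width: 0.108
grip_force: 35.0
```

```bash
python3 - <<'E'
from h import *
np.set_printoptions(precision=4,suppress=True)
s=manip.state();print(s["tcp_pos"],R.from_quat(s["tcp_rot"]).as_matrix(),s["contact_force"],s["wrist_torque"],s["width"],s["joints"])
b=manip.grab_frame("scene")
cv2.imwrite("pics/p2.png",cv2.resize(b[110:320,180:460],(800,600),interpolation=cv2.INTER_CUBIC))
E
```

```text
[0.4518 0.1485 0.229 ] [[-0.9375  0.0737 -0.34  ]
 [ 0.0693  0.9973  0.025 ]
 [ 0.3409 -0.0001 -0.9401]] [ 0.4891  0.9416 -0.598 ] [-0.053  -0.3724 -0.0374] 0.10792492621331372 [-0.4189  0.3553  0.1478  1.7904 -0.1717  1.3331  1.294 ]
```

View pics/p2.png

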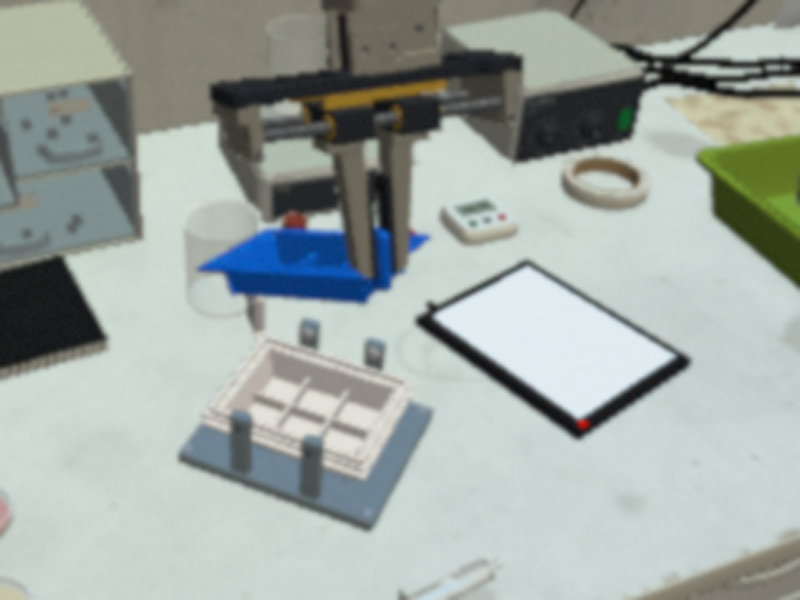

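The picture shows the blue tray hanging clear at about (315,265), with the white trays, holder and bystanders standing where they were. Next I level it while carrying it toward the panel.

Emit:
servo_tool:
  targets: "0 -0.002 -0.008 -0.001 0 -0.03 0; 0 -0.004 -0.022 -0.002 0 -0.075 0; 0 -0.006 -0.039 -0.003 0 -0.12 0; 0 -0.008 -0.056 -0.004 0 -0.165 0; 0 -0.01 -0.073 -0.005 0 -0.21 0; 0 -0.012 -0.09 -0.006 0 -0.255 0; 0 -0.014 -0.107 -0.007 0 -0.3 0; 0 -0.016 -0.124 -0.008 0 -0.34 0"

```text
time_s: 6.15
tcp_pos: [0.4601, 0.0229, 0.2297]
tcp_rot: [0.037, 0.999, 0.0, -0.003]
contact_force: [0.5, -0.4, -0.9]
width: 0.107
grip_force: 35.0
```

```bash
python3 - <<'E'
from h import *
np.set_printoptions(precision=4,suppress=True)
s=manip.state();print(s["tcp_pos"],R.from_quat(s["tcp_rot"]).as_matrix(),s["contact_force"],s["width"],s["joints"])
E
```

```text
[0.4601 0.0229 0.2297] [[-0.9973  0.0734 -0.0065]
 [ 0.0734  0.9973  0.0005]
 [ 0.0066  0.0001 -1.    ]] [ 0.5412 -0.397  -0.9354] 0.10729399848968547 [-0.3253  0.125   0.2222  2.0395 -0.0344  0.9868  1.4117]
```

Emit:
servo_tool:
  targets: "0 -0.002 -0.018 0 0 0 0; 0 -0.005 -0.037 0.005 0 0 0; 0 -0.007 -0.056 0.012 0 0 0; 0 -0.01 -0.075 0.021 0 0 0; 0 -0.013 -0.094 0.03 0 0 0; 0 -0.015 -0.112 0.039 0 0 0; 0 -0.017 -0.124 0.046 0 0 0; 0 -0.0175 -0.129 0.05 0 0 0"

```text
time_s: 6.82
tcp_pos: [0.4672, -0.1081, 0.1787]
tcp_rot: [0.038, 0.999, -0.0, -0.005]
contact_force: [-0.9, 0.5, -0.7]
width: 0.11
grip_force: 35.0
```

Emit:
servo_tool:
  targets: "0 0 0 0.006 0 0 0; 0 0 0 0.013 0 0 0; 0 0 0 0.02 0 0 0; 0 0 0 0.026 0 0 0; 0 0 0 0.029 0 0 0; 0 0 0 0.03 0 0 0; 0 0 0 0.03 0 0 0; 0 0 0 0.03 0 0 0"

```text
time_s: 7.48
tcp_pos: [0.4678, -0.1057, 0.1492]
tcp_rot: [0.036, 0.999, 0.0, -0.005]
contact_force: [-0.3, 0.2, -1.1]
width: 0.107
grip_force: 35.0
```

```bash
python3 - <<'E'
from h import *
np.set_printoptions(precision=4,suppress=True)
s=manip.state();print(s["tcp_pos"],s["tcp_rot"],s["contact_force"],s["width"],abs(s["dq"]).max())
a=manip.grab_frame("scene");b=manip.grab_frame("top")
cv2.imwrite("pics/e.png",np.hstack([cv2.resize(a[110:320,240:440],(400,420)),cv2.resize(b[130:280,240:420],(400,420))]))
E
```

```text
[ 0.4678 -0.1057  0.1492] [ 0.0363  0.9993  0.0002 -0.0048] [-0.2537  0.1647 -1.0547] 0.10726916077709088 0.002569054933757489
```

View pics/e.png

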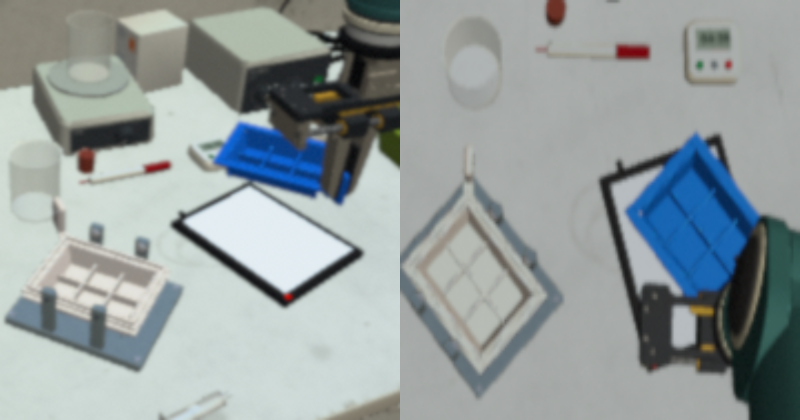

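The final picture shows the tray over the panel, roughly level, with its far corner at about (697,133) in the right half. I check that numerically, then hand in.

```bash
python3 - <<'E'
from h import *
np.set_printoptions(precision=3,suppress=True)
C={c:manip.camera_model(c) for c in("scene","top")}
A=tri([ray(C["top"],(373.7,177.5)),ray(C["scene"],(358.5,172))])
B=tri([ray(C["top"],(342.6,205)),ray(C["scene"],(348.5,191.5))])
print(A,B)
yaw=.7217-.0; 
P=R.from_euler('z',yaw).apply([(.07,-.055,.004),(.07,.055,.004)])+[.5644,-.1002,.1375];print(P)
E
```

```text
(array([ 0.654, -0.098,  0.133]), [np.float64(0.0009151162954422198), np.float64(0.0009151162954420821)]) (array([ 0.584, -0.021,  0.134]), [np.float64(0.002425873793107301), np.float64(0.002425873793107336)])
[[ 0.653 -0.095  0.142]
 [ 0.581 -0.013  0.142]]
```

```bash
python3 -c "
from rig import manip
print(manip.hand_in())"
```

```text
the job is handed in; nothing more can be done
None
```

I peeled the blue tray off by its tab, far corner last, and handed in with it still gripped, about level and centred about 12 cm above the panel; the stack and bystanders look unmoved in the pictures, but hand-in returned no verdict.

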